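Set the length stop of a tube-cutting jig and bring the copper tube up to it

ROBOT

A 7-joint arm with a two-finger parallel gripper is mounted at the origin on the work surface. World frame = base frame: x ahead of the robot, y to its left, z up, the work surface at z = 0. Lengths are in m, angles in rad, forces in N, time in s.
With the tool pointing down it reaches from about 0.4 to 0.875 m from the base axis. Payload 19.3 kg.
Tool frame: the origin (TCP) lies on the centre line of the jaws, within the pads' length; the fingertips stand 14 mm ahead of it and the grasp point (between the pads) lies 5 mm behind it; z points along the fingers, y is the line along which they close (so a half turn about z gives the same grasp; the last joint's range is limited). The gripper opens to 85 mm and grips with 20 to 120 N. Pads are 22 mm wide; open, the fingers measure 114 mm over their backs; the gripper's body (76 mm by 85 mm) begins 54 mm behind the grasp point. The pads swing forward as they close: fully open they stand 13 mm farther back than shut.
Start: joints at [1.165, 0.521, -0.036, 1.599, 0.021, 1.021, -0.113], TCP at [0.206, -0.59, 0.224] pointing down, gripper open.
Joint ranges: [-2.91, 2.91], [-0.3, 2.13], [-1.5, 1.42], [0.17, 2.43], [-1.26, 4.41], [0.16, 1.93], [-2.52, 2.52]. Speed limits (rad/s): [1.89, 1.89, 2.39, 2.39, 3.01, 3.01, 3.01].

INTERFACE

Orientations are given as [roll, pitch, yaw] about the fixed x, y, z axes, in that order (R = Rz(yaw) Ry(pitch) Rx(roll)).
In Python, from workcell import bot, grab_frame, regions_of gives the robot as it stands. The module is installed in compiled form; this text tells all that it offers.
- The arm moves only by the tool play_rows, never from a script. Its argument "plan" is a list of rows, each a list of 3 entries, a list of its own where there are three numbers: the shift along the tool's x, y, z in units of 2.5 cm (1.0 is 2.5 cm), then the turn, a rotation vector about the tool's x, y, z in units of 0.15 rad (1.0 is 0.15 rad), then the closure, from -1 (fully open) to 1 (shut). In form: [[[tx, ty, tz], [rx, ry, rz], jaw], ...]. A call has 1 to 20 rows; each row shifts and turns the commanded pose from where the row before left it, along the tool's axes as they then stand; what a row does not reach is not made up. A row lasts 1/8 s, in which the tool goes at most 62.5 mm and 10.7 degrees, less where a joint would pass 70% of its speed; a pose out of reach is approached as far as the arm can. A call with a number of a shift or a turn outside -1 to 1 is refused whole. A call with a gripper value outside its range is refused whole. The fingers move at their own pace and stop on an object; "newtons" is the grip in N (left out, the last holds). Time passes only in rows, so rows that do not move let the fingers close. It gives the time, the measured TCP pose, the force, the opening and the grip force at its end, in the units of the state.
- bot.observe(): the state, without advancing time (a new reading comes with each control period).
- grab_frame(name): name is "side" or "top" or "wrist"; returns a dict with "pixels" (480x640x3 uint8, red, green, blue), "depth" (480x640 float32, m along the optical axis (not along the pixel's ray), 0 where there is no reading), "camera_matrix" (3x3 intrinsics, pixels), "R" (3x3) and "t" (3): a world point X has camera coordinates R X + t. Camera axes: x right, y down, z forward; pixel columns grow to the right and rows downward; lengths in m; the calibration is good to about 2 mm. A picture is of the moment at which its call begins.
- bot.job_done(): hands the job in; it is judged then, once.
Trained networks look in the newest picture that a camera, given by its name, has taken for a name from the list of things; names that differ only in an ending like _2 or _b are one class to them, and where a whole thing is asked for, a point or a joint stands for the part that bears it (a point fixed in the world has none). Each returns a list of dicts, best first, with "p" (0 to 1); they miss things now and then, are a little off and sometimes report something else, mostly with a low value. They report only what shows in the picture. A call takes as long as a camera call. They do not tell look-alikes from the thing itself.
- regions_of(thing, camera): "mask" (480x640 bool, what is visible of it) and "box" ([left, top, right, bottom] in pixels, round what is visible of it).
The state is a dict: "clock": time; "qpos": joint angles; "qd": joint speeds; "joint_efforts": joint torques, N m; "position": TCP position; "tool_rot": TCP orientation; "force": force on the tool from outside, world axes, zero at the start; "moment": the same for the moment, N m; "grip_width": finger opening in m; "finger_force": force on a finger pad.
Only numpy, scipy, OpenCV 4.12 (cv2) and the standard library are available. Lean on these libraries where they do the work, as an engineer would, in place of code of your own. Each camera call takes 0.05 s, during which the arm holds its last target. There are 200 camera calls.

TASK

Set the tube-cutting jig for the next cut: turn its three-spoked knob until the stop's pointer is in line with the tip of the arrow-shaped rider on the scale (not the square rider). Then slide the square copper tube along its trough until its end rests against the stop, without shoving the stop off the mark. Move the stop only by its knob, and leave the other things on the bench where they are.

Things in the scene. Friction and masses are not known exactly. Their poses are not given: they have to be found in the camera images.
- jig: Tube-cutting jig fixed to the bench: dark wooden board 255 x 420 mm, 12 mm thick. Origin at table height, mid-length, under the trough's centre line. y runs along the trough towards the stop's end, x across from the knob side (-x) to the scale side (+x). Thin saw-guide posts, 64 mm high, flank the trough near y = 0 (|x| 34 to 46 mm). Grey scale rail: x 51 to 107, 52 mm high.
- trough_mouth (a point): Middle of the trough's open -y end, on its floor (12 mm above the table); axes as the jig's. From here the trough runs 400 mm along +y, 46 mm wide between the front rail on the knob side (top 22 mm above the table) and the back fence (top 36 mm).
- stop: Steel stop block in the trough, 40 mm wide, 36 mm long, top 55 mm above the table, with a flat pointer reaching over the back fence and a low rack (top 33 mm) under the knob. Origin at table height below its face, which looks along -y to the tube; axes as the jig's. It slides along the jig's y from 25 to 115 mm, starting at 64 to 76. Geared to the knob; direct shoving takes about 20 N.
- stop_face (a point): Centre of the lower edge of the stop's face, at trough floor height; axes as the jig's. The tube's end comes to rest against this face.
- pointer_tip (a point): Tip of the stop's pointer (59 mm above the table), in the plane of the stop's face; axes as the jig's.
- arrow_tip (a point): The mark: tip of the brass arrow-shaped rider (a 30 mm wide, 43 mm long plate, pointed towards the pointer), fixed on the scale rail; axes as the jig's. It is 5 mm further along x than the pointer's tip; aligned means the same y in the jig's frame. At the start it lies 10 to 42 mm to either side of the pointer. The second rider, on the far side of the pointer, is a plain rectangle.
- knob_axis (a point): On the knob's upright axis, at the height of its spokes (64 mm above the table). Black hub 40 mm across, from 56 to 98 mm above the table; three steel spokes 10 mm thick, 120 degrees apart, with 16 mm black balls at their ends, 66 mm from axis to outside. Spokes can be pushed or the hub gripped. All beneath the spokes is lower than 47 mm.
- knob (a joint): Angle of the knob, rad, counter-clockwise positive seen from above, from -3.75 to 3.75. At 0 one spoke points along the jig's -x (the others 120 degrees either side). One radian counter-clockwise moves the stop and pointer 12 mm along the jig's +y. It needs about 0.25 N m and stays where it is left.
- tube: Square copper tube, 40 x 40 mm, 120 mm long along its y, wall 3 mm, about 0.4 kg, open at the ends, lying in the trough. Origin at the centre of its underside; its ends are 60 mm away along its +y and -y.
- offcut: Bystander: round copper tube piece, 40 mm across and 45 mm high, standing on the jig's board at the robot's side. Origin: centre of underside.
- hammer: Bystander: chasing hammer 240 mm long, lying on the bench.
- file: Bystander: flat file with wooden handle, 240 mm long, lying on the bench.
- dish: Bystander: copper dish, 110 mm across, 35 mm high.
- punch_pot: Bystander: white pot 68 mm across with steel punches, 106 mm high.
- dapping_block: Bystander: wooden block 65 x 65 x 50 mm.
- jar: Bystander: glass jar 70 mm across, 100 mm high.
Things that resemble listed ones, but are neither listed nor needed, are in the scene too. Of the things that look like the tube, the middle-sized one is meant.

How it is judged:
On the way, in this order (a step that is already met when the one before it is completed fails the run):
1. the pointer is set to the arrow rider's tip by the knob (y of pointer_tip in the frame of arrow_tip between -0.0025 and 0.0025 m), for 0.4 s.
2. the tube is brought up against the stop, with the pointer still on the mark (all of step 1 and y of tube in the frame of stop_face between -0.063 and -0.057 m and x of tube in the frame of jig between -0.008 and 0.008 m and height (world z) of tube between 0.008 and 0.016 m and angle between the y axis of tube and the y axis of jig, either way round below 0.08 rad), for 0.2 s.
At the end, for the whole second after the job is handed in: The pointer tip is within 2.5 mm of the arrow rider's tip along the jig's y, and the tube lies flat in the trough with its end against the stop's face (gap under 3 mm), everything at rest (all of step 2 and linear speed of tube below 0.01 m/s and linear speed of stop below 0.005 m/s); the robot touches nothing.
It fails at once if the robot pushes the stop directly (over 8 N) instead of turning its knob (contact force between any of the arm, the fingers and stop above 8 N).
It fails at once if another thing on the bench is moved by more than 25 mm (distance of any of offcut, hammer, file, dish, punch_pot, dapping_block, jar from where it was at the start of the episode above 0.025 m).
It also fails if it takes over 64 s, if anything falls off the work surface, if the arm or the gripper's body presses on something with over 40 N, if the wrist force passes 120 N, or if a joint passes its speed limit or range.

## Working session

There is one attempt and no reset: what is moved stays moved. The work goes in short steps, Python scripts to look and compute and a tool call to move; the robot and the scene stay as the last step left them, time stands still between calls to the robot, and variables do not carry over. Pictures are saved under pics/ and viewed, at most 10 in all, crops included, and the job is handed in when it is done.

Besides the shell and the picture viewer there is one more tool, called after "Emit:" by a JSON object that holds its "op" and its "data", one argument or row to a line. play_rows: Moves the arm, as the interface text tells. Its arguments: {"type":"object","properties":{"plan":{"type":"array"},"newtons":{"type":"number"}},"required":["plan"]}

```bash
mkdir -p pics
cat > h.py <<'E'
import numpy as np, cv2
from workcell import bot, grab_frame, regions_of
def world(f,u,v,d=None):
    K=f["camera_matrix"]; d=f["depth"][int(v),int(u)] if d is None else d
    p=np.array([(u-K[0,2])/K[0,0]*d,(v-K[1,2])/K[1,1]*d,d]); return f["R"].T@(p-f["t"])
def cloud(f):
    K=f["camera_matrix"]; d=f["depth"]; v,u=np.mgrid[:480,:640]
    p=np.stack([(u-K[0,2])/K[0,0]*d,(v-K[1,2])/K[1,1]*d,d],-1); return (p-f["t"])@f["R"]
def onplane(f,u,v,z):
    K=f["camera_matrix"]; r=f["R"].T@np.array([(u-K[0,2])/K[0,0],(v-K[1,2])/K[1,1],1]); c=-f["R"].T@f["t"]
    return c+r*(z-c[2])/r[2]
def proj(f,X):
    p=f["R"]@np.asarray(X)+f["t"]; q=f["camera_matrix"]@p; return q[:2]/q[2]
def save(f,n): cv2.imwrite("pics/"+n,f["pixels"][...,::-1])
E
python3 - <<'E'
from h import *
for n in("top","side"):
    f=grab_frame(n); save(f,n+"0.png"); print(n,-f["R"].T@f["t"],f["R"].round(2).tolist())
    np.savez(n+"0.npz",**f)
s=bot.observe(); print(s["position"],s["tool_rot"],s["clock"],s["force"])
E
```

```text
top [ 0.22477044 -0.02205772  1.46591768] [[-0.01, -1.0, -0.01], [-0.98, 0.01, -0.19], [0.19, 0.01, -0.98]]
side [0.52239305 1.08774884 0.84481665] [[-1.0, 0.03, -0.0], [0.02, 0.58, -0.82], [-0.02, -0.82, -0.58]]
[ 0.20583311 -0.58982249  0.22380092] [-3.14059971e+00  9.08080597e-05  3.35839415e-01] 0.1 [-0.73299837 -0.22692472 -0.15086689]
```

View pics/top0.png

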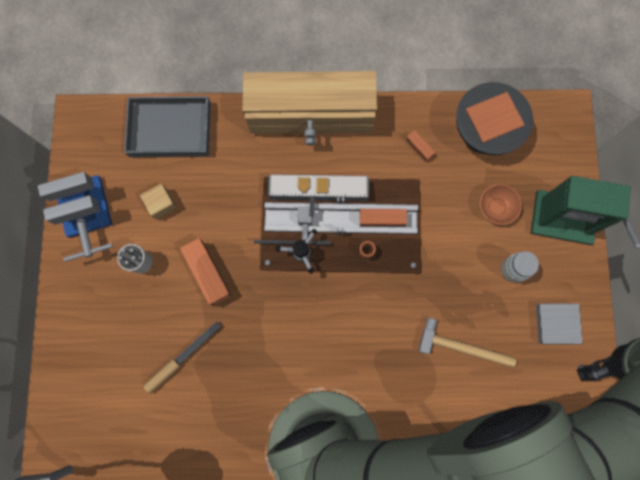

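View pics/side0.png

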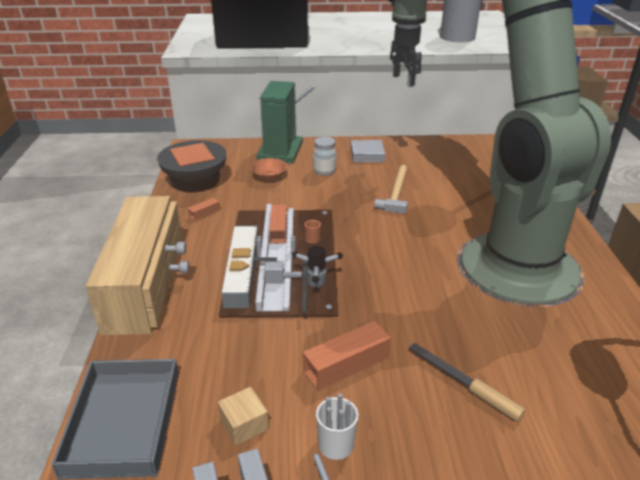

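Run:
```python
from h import *
t=dict(np.load("top0.npz")); s=dict(np.load("side0.npz"))
a=cv2.resize(t["pixels"][165:285,250:430],None,fx=4.4,fy=4.4,interpolation=cv2.INTER_CUBIC)[:, :790]
cv2.imwrite("pics/c0.png",a[...,::-1])
C=cloud(t); 
for n in["jig","tube","stop","knob","arrow_tip","pointer_tip"]:
    for r in regions_of(n,"top")[:3]:
        m=r["mask"]; p=C[m]; print(n,round(r["p"],2),np.round(r["box"],1),m.sum(),np.median(p,0).round(3),p.max(0).round(3),p.min(0).round(3))
# board corner pts at z~12mm
B=(abs(C[...,2]-0.012)<0.005)&(C[...,0]>.4)&(C[...,0]<.75)&(abs(C[...,1])<.3)
cv2.imwrite("pics/B.png",B*255)
# fence top
print(C[180:280:4,360].round(3)[:, [0,2]].tolist())
```

```text
jig 0.55 [254.8 174.5 420.5 272.3] 13838 [ 0.551 -0.036  0.014] [0.707 0.178 1.466] [ 0.225 -0.261 -0.005]
tube 0.89 [181.1 242.2 232.7 308. ] 1536 [0.433 0.296 0.054] [0.518 0.362 1.466] [ 0.225 -0.022 -0.006]
tube 0.88 [406.4 132.9 436.9 157.5] 447 [ 0.776 -0.264  0.025] [ 0.829 -0.228  0.037] [ 0.737 -0.306 -0.008]
tube 0.56 [357.8 211.1 407.4 227.4] 890 [ 0.571 -0.158  0.051] [ 0.602 -0.022  1.466] [ 0.225 -0.221  0.007]
stop 0.88 [253.1 201.1 314.8 243. ] 450 [0.561 0.049 0.049] [0.624 0.174 1.466] [ 0.225 -0.022  0.019]
knob 0.69 [276.8 231.5 313.9 276. ] 413 [0.486 0.052 0.084] [0.536 0.117 1.466] [ 0.225 -0.022  0.002]
knob 0.68 [118.2 245.5 150.5 273.9] 766 [0.466 0.48  0.057] [0.518 0.539 1.466] [ 0.225 -0.022 -0.003]
arrow_tip 0.59 [146.7 320.9 218.5 391.8] 846 [0.207 0.372 0.02 ] [0.306 0.447 1.466] [ 0.133 -0.022  0.007]
arrow_tip 0.58 [296.3 177.4 309.4 191. ] 139 [0.66  0.049 0.06 ] [0.678 0.062 0.068] [0.64  0.033 0.051]
pointer_tip 0.82 [254.  199.1 324.2 245. ] 556 [0.559 0.047 0.038] [0.624 0.178 1.466] [ 0.225 -0.022  0.007]
[[0.673, 0.051], [0.66, 0.057], [0.651, 0.053], [0.639, 0.054], [0.629, 0.052], [0.626, 0.024], [0.618, 0.015], [0.603, 0.031], [0.587, 0.049], [0.577, 0.049], [0.565, 0.054], [0.556, 0.044], [0.552, 0.017], [0.541, 0.02], [0.53, 0.019], [0.522, 0.006], [0.511, 0.007], [0.491, 0.057], [0.481, 0.052], [0.478, 0.015], [0.467, 0.017], [0.457, 0.012], [0.447, 0.007], [0.436, 0.013], [0.427, 0.001]][ WARN:0@2.788] global loadsave.cpp:1063 imwrite_ Unsupported depth image for selected encoder is fallbacked to CV_8U.
```

View pics/c0.png

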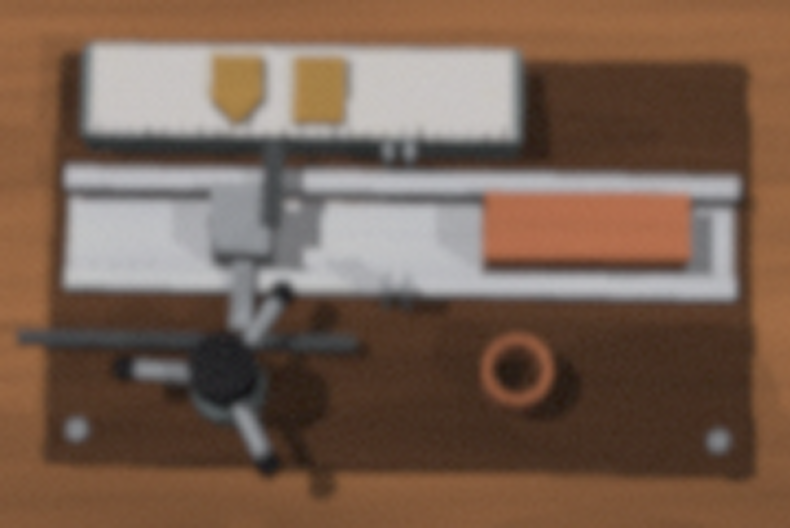

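Top view (crop /4.4): the arrow tip is at about (304,193) and the pointer at about (312,197), so the stop must go roughly 21 mm towards +y, a CCW turn. The target tube lies at the -y end of the trough. Next I move over the jig for a wrist view.

Emit:
{"op": "play_rows", "data": {
  "plan": [
    [[0.98, -0.93, -0.2], [0, 0, 0], -1],
    [[0.98, -0.93, -0.2], [0, 0, 0], -1],
    [[0.98, -0.93, -0.2], [0, 0, 0], -1],
    [[0.98, -0.93, -0.2], [0, 0, 0], -1],
    [[0.98, -0.93, -0.2], [0, 0, 0], -1],
    [[0.98, -0.93, -0.2], [0, 0, 0], -1],
    [[0.98, -0.93, -0.2], [0, 0, 0], -1],
    [[0.98, -0.93, -0.2], [0, 0, 0], -1],
    [[0.98, -0.93, -0.2], [0, 0, 0], -1],
    [[0.98, -0.93, -0.2], [0, 0, 0], -1],
    [[0.98, -0.93, -0.2], [0, 0, 0], -1],
    [[0.98, -0.93, -0.2], [0, 0, 0], -1],
    [[0.98, -0.93, -0.2], [0, 0, 0], -1],
    [[0.98, -0.93, -0.2], [0, 0, 0], -1],
    [[0.98, -0.93, -0.2], [0, 0, 0], -1],
    [[0.98, -0.93, -0.2], [0, 0, 0], -1],
    [[0.98, -0.93, -0.2], [0, 0, 0], -1],
    [[0.98, -0.93, -0.2], [0, 0, 0], -1],
    [[0.98, -0.93, -0.2], [0, 0, 0], -1],
    [[0, 0, 0], [0, 0, 0], -1]
  ]
}}

```text
clock: 2.9
position: [0.5006, -0.0174, 0.3195]
tool_rot: [-3.141, -0.001, 0.339]
force: [-0.0, -1.0, -0.3]
grip_width: 0.0853
finger_force: 0.0
```

Run:
```python
from h import *
f=grab_frame("wrist"); save(f,"w1.png"); np.savez("w1.npz",**f)
print(-f["R"].T@f["t"],f["R"].round(2).tolist())
s=bot.observe(); print(s["position"],s["tool_rot"],s["clock"],s["force"],s["qpos"])
for n in["jig","tube","stop","knob","arrow_tip","pointer_tip"]:
    for r in regions_of(n,"wrist")[:3]: print(n,round(r["p"],2),np.round(r["box"],1))
```

```text
[0.57635308 0.0092441  0.47046372] [[0.33, -0.94, -0.0], [-0.9, -0.32, 0.31], [-0.29, -0.1, -0.95]]
[ 0.50002533 -0.01896504  0.319255  ] [-3.14141843e+00 -6.41444282e-05  3.37385405e-01] 2.95 [ 0.44950051 -0.08459221 -0.47483036] [ 0.23119361  0.24319994 -0.37965805  1.78031626  0.09832944  1.13660932
 -1.41317726]
jig 0.89 [148.5   0.  577.2 287.7]
jig 0.65 [370.4 204.1 414.3 242.2]
tube 0.88 [  0.6  58.1  92.4 223.1]
tube 0.81 [605.7   0.  640.   58.3]
tube 0.78 [398.3 125.2 518.3 201.8]
stop 0.9 [150.1  46.2 325.6 180.6]
knob 0.73 [373.5 202.1 413.8 243.5]
knob 0.63 [191.8 140.3 298.8 240.9]
arrow_tip 0.86 [286.9   1.8 328.   33.2]
pointer_tip 0.58 [149.5  52.7 323.  179.3]
```

View pics/w1.png

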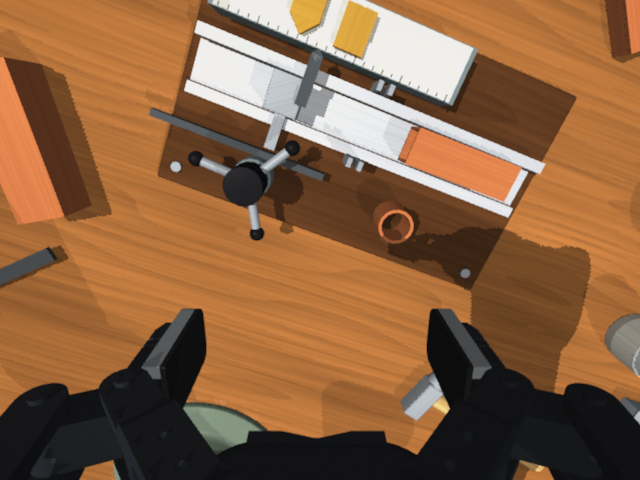

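Wrist view: hub at (247,183), arrow tip near (304,33), pointer tip near (317,53). I enlarge the stop area.

Run:
```python
from h import *
f=dict(np.load("w1.npz"))
a=cv2.resize(f["pixels"][0:125,240:400],None,fx=4.8,fy=4.8,interpolation=cv2.INTER_CUBIC)
cv2.imwrite("pics/c1.png",a[...,::-1])
C=cloud(f); print(C[60:110:6,[296,302,308,314,320]].round(3)[...,2])
```

```text
[[0.037 0.013 0.014 0.06  0.06 ]
 [0.037 0.037 0.06  0.061 0.012]
 [0.037 0.037 0.06  0.06  0.037]
 [0.057 0.055 0.059 0.059 0.037]
 [0.056 0.06  0.06  0.013 0.023]
 [0.056 0.059 0.061 0.015 0.013]
 [0.056 0.06  0.06  0.012 0.013]
 [0.059 0.06  0.015 0.015 0.014]
 [0.057 0.013 0.014 0.013 0.013]]
```

View pics/c1.png

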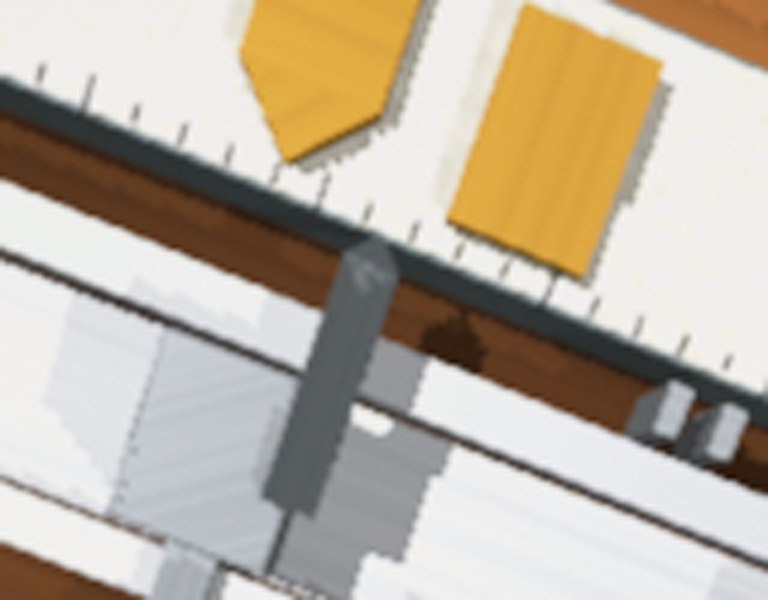

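```bash
cat >> h.py <<'E'
def fit(P): 
    l=cv2.fitLine(P[:,:2].astype(np.float32),cv2.DIST_HUBER,0,.001,.001).ravel(); d=l[:2]*np.sign(l[1]); return d,l[2:]
E
python3 - <<'E'
from h import *
f=dict(np.load("w1.npz")); C=cloud(f)
rgb=f["pixels"].astype(int); H=cv2.cvtColor(f["pixels"],cv2.COLOR_RGB2HSV)
v,u=np.mgrid[:480,:640]
white=(rgb.min(-1)>150)&(v<250)&(u>180)&(u<560)
fence=white&(abs(C[...,2]-.036)<.003)
d,p=fit(C[fence]); yaw=np.arctan2(-d[0],d[1]); print("jig yaw fence",yaw,fence.sum())
rail=white&(abs(C[...,2]-.022)<.003); d2,p2=fit(C[rail]); print("front",np.arctan2(-d2[0],d2[1]),rail.sum())
top=(abs(C[...,2]-.052)<.004)&white;d3,_=fit(C[top]);print("scale",np.arctan2(-d3[0],d3[1]))
br=(H[...,0]>15)&(H[...,0]<28)&(H[...,1]>150)&(v<70)&(u>280)&(u<390); print("brass z",np.median(C[br][:,2]))
zb=np.median(C[br][:,2])
a=onplane(f,300.4,33.75,zb); q=onplane(f,318.1,49.0,.059); J=np.array([-np.sin(yaw),np.cos(yaw)]); X=np.array([J[1],-J[0]])
print("arrow",a,"ptr",q,"dy",(a-q)[:2]@J,"dx",(a-q)[:2]@X)
# hub top disc
c=cv2.inRange(f["pixels"][150:220,215:285],(0,0,0),(60,60,60)); m=np.zeros((480,640),bool); m[150:220,215:285]=c>0
hub=m&(C[...,2]>.09)&(C[...,2]<.105); print(hub.sum(),C[hub].mean(0), C[hub].min(0),C[hub].max(0))
(uc,vc),r=cv2.minEnclosingCircle(np.argwhere(hub)[:,::-1].astype(np.float32)); print(uc,vc,r,onplane(f,uc,vc,.098))
# spoke balls
for b in[(195,158),(292,148),(257,234)]: print(onplane(f,*b,.066))
# tube
o=(H[...,0]<12)&(H[...,1]>120)&(abs(C[...,2]-.052)<.004)&(u>390)&(u<530)&(v>120)&(v<210)
P=C[o][:,:2]; k=P.mean(0); print("tube",k, (P@J).min(),(P@J).max(),(P@X).min(),(P@X).max(), "stop ptr J,X",q[:2]@J,q[:2]@X,"fence x",p@X,"front x",p2@X)
E
```

```text
jig yaw fence -0.025145726 4145
front -0.028661923 3486
scale 0.12386449
brass z 0.0612344946525947
arrow [0.63890826 0.04770396 0.06123449] ptr [0.6323624 0.0274676 0.059    ] dy 0.020394542932913068 dx 0.006034988533079397
1315 [0.48962223 0.05415052 0.09879951] [0.4692359  0.03455724 0.09013039] [0.50853889 0.07432755 0.10210965]
243.28318786621094 184.76991271972656 20.83659553527832 [0.4897362  0.05443477 0.098     ]
[0.49253959 0.11321528 0.066     ]
[0.53550605 0.02165964 0.066     ]
[0.43480156 0.02894515 0.066     ]
tube [ 0.57833743 -0.15493194] -0.20293909119164846 -0.08189241313430243 0.5105700168804411 0.6024500880709273 stop ptr J,X 0.04335845106575295 0.6314718606195361 fence x 0.61045563 front x 0.552692
```

Emit:
{"op": "play_rows", "data": {
  "plan": [
    [[0.145, -0.726, 0], [0, 0, 0], -1],
    [[0.145, -0.726, 0], [0, 0, 0], -1],
    [[0.145, -0.726, 0], [0, 0, 0], -1],
    [[0.145, -0.726, 0], [0, 0, 0], -1],
    [[0, 0, 0.925], [0, 0, 0], -1],
    [[0, 0, 0.925], [0, 0, 0], -1],
    [[0, 0, 0.925], [0, 0, 0], -1],
    [[0, 0, 0.925], [0, 0, 0], -1],
    [[0, 0, 0.925], [0, 0, 0], -1],
    [[0, 0, 0.925], [0, 0, 0], -1],
    [[0, 0, 0.925], [0, 0, 0], -1],
    [[0, 0, 0.925], [0, 0, 0], -1],
    [[0, 0, 0.925], [0, 0, 0], -1],
    [[0, 0, 0.925], [0, 0, 0], -1],
    [[0, 0, 0], [0, 0, 0], -1],
    [[0, 0, 0], [0, 0, 0], -1]
  ]
}}

```text
clock: 5.25
position: [0.49, 0.0536, 0.0888]
tool_rot: [3.141, -0.001, 0.335]
force: [0.2, -0.4, -0.5]
grip_width: 0.0859
finger_force: 0.0
```

Emit:
{"op": "play_rows", "data": {
  "plan": [
    [[0, 0, 0], [0, 0, 0], 1],
    [[0, 0, 0], [0, 0, 0], 1],
    [[0, 0, 0], [0, 0, 0], 1],
    [[0, 0, 0], [0, 0, 0], 1],
    [[0, 0, 0], [0, 0, 0], 1],
    [[0, 0, 0], [0, 0, 0], 1],
    [[0, 0, 0], [0, 0, 0], 1],
    [[0, 0, 0], [0, 0, 0], 1]
  ],
  "newtons": 40
}}

```text
clock: 6.25
position: [0.4928, 0.0547, 0.0908]
tool_rot: [3.141, -0.007, 0.336]
force: [-1.0, 1.0, 44.5]
grip_width: 0.0001
finger_force: 22.3
```

Emit:
{"op": "play_rows", "data": {
  "plan": [
    [[0, 0, -0.6], [0, 0, 0], 1],
    [[0, 0, -0.9], [0, 0, 0], 1],
    [[0, 0, -0.9], [0, 0, 0], -1],
    [[0, 0, -0.9], [0, 0, 0], -1],
    [[0, 0, -0.9], [0, 0, 0], -1],
    [[0, 0, -0.8], [0, 0, 0], -1],
    [[0, 0, 0], [0, 0, 0], -1],
    [[0, 0, 0], [0, 0, 0], -1]
  ]
}}

```text
clock: 7.25
position: [0.4894, 0.0536, 0.2127]
tool_rot: [-3.142, 0.0, 0.336]
force: [-0.2, 0.0, 0.7]
grip_width: 0.0854
finger_force: 0.0
```

Run:
```python
from h import *
f=grab_frame("wrist"); save(f,"w2.png"); np.savez("w2.npz",**f)
t=grab_frame("side"); np.savez("s2.npz",**t)
s=bot.observe(); print(s["position"],s["force"],s["clock"])
C=cloud(f)
m=(f["pixels"].max(-1)<70)&(C[...,2]>.05)&(C[...,2]<.115)&(np.hypot(C[...,0]-.49,C[...,1]-.054)<.08)
P=C[m]; print(m.sum()); 
for a,b in((.05,.06),(.06,.07),(.07,.08),(.08,.09),(.09,.096),(.096,.1),(.1,.115)):
    q=P[(P[:,2]>=a)&(P[:,2]<b)]; 
    if len(q): print(a,len(q),q.mean(0).round(4),q.min(0).round(3),q.max(0).round(3))
```

```text
[0.4892694  0.05362065 0.21240094] [ 0.58426213 -0.77146001 -0.82172241] 7.35
3482
0.05 2 [0.5074 0.0509 0.0597] [0.507 0.05  0.06 ] [0.508 0.052 0.06 ]
0.06 354 [0.5025 0.0577 0.0678] [0.43  0.014 0.06 ] [0.543 0.12  0.07 ]
0.07 649 [0.4955 0.0578 0.0724] [0.43  0.016 0.07 ] [0.542 0.118 0.08 ]
0.08 135 [0.5035 0.06   0.0849] [0.487 0.037 0.08 ] [0.508 0.074 0.09 ]
0.09 86 [0.5041 0.0586 0.0928] [0.488 0.038 0.09 ] [0.508 0.074 0.096]
0.096 2062 [0.489  0.0549 0.0989] [0.469 0.035 0.096] [0.508 0.074 0.1  ]
0.1 194 [0.4902 0.0537 0.1003] [0.47  0.036 0.1  ] [0.507 0.073 0.101]
```

View pics/w2.png

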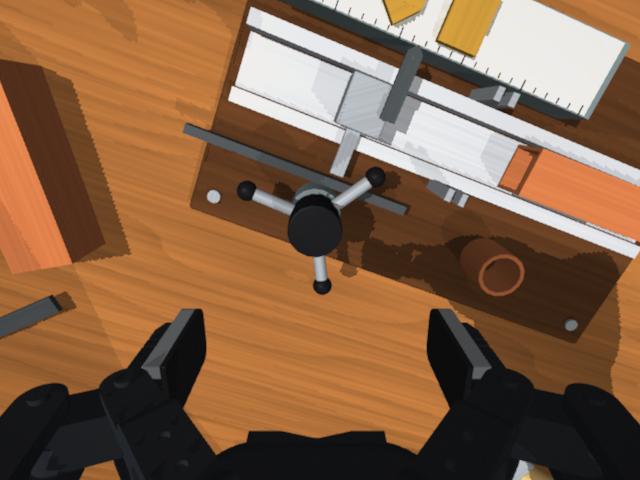

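Wrist view: hub at (315,228), apparently unturned; the gripper slipped over it. I measure where the fingertips really are, open, relative to the TCP.

Run:
```python
from h import *
f=dict(np.load("w2.npz")); C=cloud(f); s=bot.observe()
R=cv2.Rodrigues(np.array([0,0,.336]))[0]@np.diag([1.,-1,-1]); T=(C-[.4893,.0536,.2124])@R
d=f["depth"]; 
for v in range(305,400,10):
  for u in (150,165,180,190,200,430,440,455,470,490):
    if d[v,u]>0 and T[v,u,2]<.05: print((v,u),T[v,u].round(3),end=" ")
  print()
g=dict(np.load("s2.npz")); C=cloud(g); T=(C-[.4893,.0536,.2124])@R
m=(abs(T[...,0])<.06)&(abs(T[...,1])<.08)&(T[...,2]>-.08)&(T[...,2]<.06)&(g["pixels"].max(-1)<110)
P=T[m]; 
for a in np.arange(-.05,.06,.01):
  q=P[(P[:,2]>=a)&(P[:,2]<a+.01)]
  if len(q): print(a.round(2),len(q),q.min(0).round(3),q.max(0).round(3))
```

```text
(315, 180) [ 0.013 -0.048 -0.031] (315, 190) [ 0.013 -0.045 -0.03 ] (315, 200) [ 0.01  -0.042 -0.026] (315, 430) [ 0.008  0.043 -0.022] (315, 440) [ 0.013  0.043 -0.031] (315, 455) [ 0.013  0.049 -0.03 ] 
(325, 165) [ 0.009 -0.054 -0.031] (325, 180) [ 0.013 -0.046 -0.037] (325, 190) [ 0.012 -0.043 -0.036] (325, 200) [ 0.007 -0.043 -0.027] (325, 430) [ 0.004  0.043 -0.024] (325, 440) [ 0.011  0.043 -0.034] (325, 455) [ 0.013  0.046 -0.038] (325, 470) [ 0.009  0.055 -0.03 ] 
(335, 165) [ 0.012 -0.049 -0.043] (335, 180) [ 0.012 -0.044 -0.043] (335, 190) [ 0.009 -0.043 -0.038] (335, 200) [ 0.003 -0.042 -0.028] (335, 430) [ 0.001  0.043 -0.024] (335, 440) [ 0.007  0.043 -0.034] (335, 455) [ 0.013  0.044 -0.044] (335, 470) [ 0.012  0.05  -0.042] 
(345, 150) [ 0.008 -0.054 -0.042] (345, 165) [ 0.013 -0.046 -0.049] (345, 180) [ 0.011 -0.043 -0.047] (345, 190) [ 0.007 -0.042 -0.04 ] (345, 200) [ 0.    -0.042 -0.03 ] (345, 430) [-0.004  0.043 -0.025] (345, 440) [ 0.004  0.043 -0.036] (345, 455) [ 0.012  0.043 -0.048] (345, 470) [ 0.013  0.047 -0.05 ] 
(355, 150) [ 0.011 -0.05  -0.052] (355, 16
[... 875 characters left out ...]
4] 
(385, 150) [ 0.013 -0.043 -0.067] (385, 165) [ 0.007 -0.043 -0.06 ] (385, 180) [ 0.    -0.042 -0.052] (385, 190) [-0.007 -0.043 -0.043] (385, 440) [-0.009  0.043 -0.04 ] (385, 455) [ 0.     0.043 -0.052] (385, 470) [ 0.007  0.044 -0.06 ] (385, 490) [ 0.013  0.045 -0.068] 
(395, 150) [ 0.014 -0.041 -0.073] (395, 165) [ 0.002 -0.044 -0.058] (395, 180) [-0.004 -0.043 -0.051] (395, 455) [-0.002  0.043 -0.053] (395, 470) [ 0.013  0.038 -0.072] (395, 490) [ 0.015  0.043 -0.073] 
-0.05 88 [-0.007 -0.059 -0.05 ] [ 0.013  0.05  -0.04 ]
-0.04 85 [-0.009 -0.059 -0.04 ] [ 0.014  0.05  -0.03 ]
-0.03 56 [-0.01  -0.055 -0.03 ] [ 0.013  0.046 -0.021]
-0.02 1 [ 0.002 -0.046 -0.019] [ 0.002 -0.046 -0.019]
```

Emit:
{"op": "play_rows", "data": {
  "plan": [
    [[0, -0.04, 0.976], [0, 0, 0], -1],
    [[0, 0, 0.976], [0, 0, 0], -1],
    [[0, 0, 0.976], [0, 0, 0], -1],
    [[0, 0, 0.976], [0, 0, 0], -1],
    [[0, 0, 0.976], [0, 0, 0], -1],
    [[0, 0, 0.976], [0, 0, 0], -1],
    [[0, 0, 0], [0, 0, 0], -1],
    [[0, 0, 0], [0, 0, 0], 0],
    [[0, 0, 0], [0, 0, 0], 0.2],
    [[0, 0, 0], [0, 0, 0], 1],
    [[0, 0, 0], [0, 0, 0], 1],
    [[0, 0, 0], [0, 0, 0], 1],
    [[0, 0, 0], [0, 0, 0], 1]
  ],
  "newtons": 40
}}

```text
clock: 8.98
position: [0.4896, 0.055, 0.0676]
tool_rot: [3.142, -0.001, 0.336]
force: [-3.0, 1.5, 11.9]
grip_width: 0.0386
finger_force: 38.8
```

Emit:
{"op": "play_rows", "data": {
  "plan": [
    [[0, 0, 0], [0, 0, -0.8], 1],
    [[0, 0, 0], [0, 0, -0.8], 1],
    [[0, 0, 0], [0, 0, -0.8], 1],
    [[0, 0, 0], [0, 0, -0.8], 1],
    [[0, 0, 0], [0, 0, -0.8], 1],
    [[0, 0, 0], [0, 0, -0.8], 1],
    [[0, 0, 0], [0, 0, -0.8], 1],
    [[0, 0, 0], [0, 0, -0.8], 1],
    [[0, 0, 0], [0, 0, -0.8], 1],
    [[0, 0, 0], [0, 0, -0.8], 1],
    [[0, 0, 0], [0, 0, -0.8], 1],
    [[0, 0, 0], [0, 0, -0.8], 1],
    [[0, 0, 0], [0, 0, -0.8], 1],
    [[0, 0, 0], [0, 0, 0], 1],
    [[0, 0, 0], [0, 0, 0], 1]
  ]
}}

```text
clock: 10.85
position: [0.4856, 0.0567, 0.0673]
tool_rot: [-3.137, -0.002, 1.898]
force: [-34.0, 14.1, 36.0]
grip_width: 0.0387
finger_force: 42.0
```

Run:
```python
from h import *
f=grab_frame("wrist"); np.savez("w3.npz",**f); t=grab_frame("top"); np.savez("t3.npz",**t); g=grab_frame("side"); np.savez("s3.npz",**g)
q=onplane(f,320,240,0)
print(proj(f,[.639,.048,.061]),proj(g,[.639,.048,.061]))
w=f["pixels"]; b=cv2.resize(g["pixels"][205:325,200:360],(480,360),interpolation=cv2.INTER_CUBIC); a=cv2.resize(t["pixels"][165:255,250:370],(480,360),interpolation=cv2.INTER_CUBIC)
out=np.zeros((600,800,3),np.uint8); out[:240,:320]=cv2.resize(w,(320,240)); out[240:600,:400]=b[:,:400]; out[240:,400:]=a[:,:400]
cv2.imwrite("pics/m3.png",out[...,::-1])
```

```text
[600.50888505 401.95073711] [248.93049534 263.60373996]
```

View pics/m3.png

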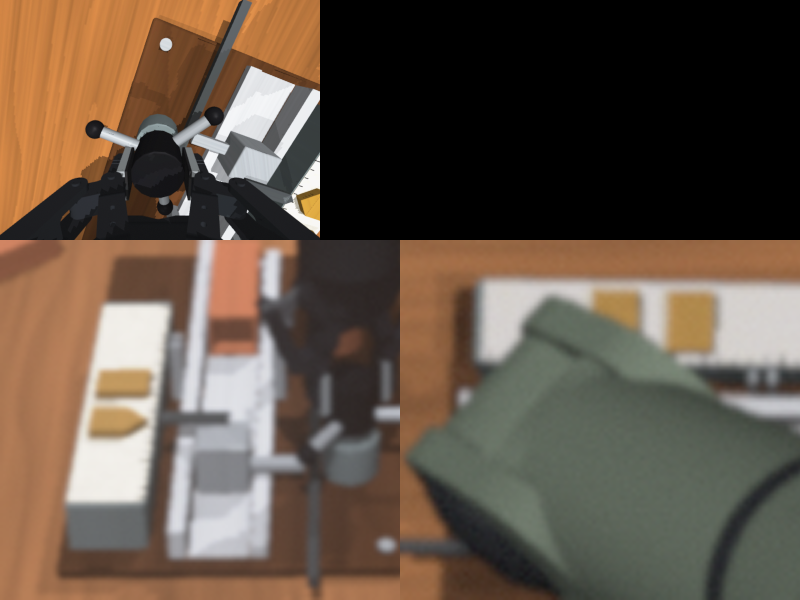

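```bash
cat >> h.py <<'E'
yaw=-.0265; J=np.array([-np.sin(yaw),np.cos(yaw)]); X=np.array([J[1],-J[0]])
def ptr(f,lo=-.03,hi=.1):
    C=cloud(f); x=C[...,:2]@X; y=C[...,:2]@J; z=C[...,2]; H=cv2.cvtColor(f["pixels"],cv2.COLOR_RGB2HSV)
    ok=(y>lo)&(y<hi)&(f["depth"]>0)
    p=ok&(x>.592)&(x<.628)&(z>.054)&(z<.065)&(H[...,2]<150)
    b=ok&(x>.62)&(x<.69)&(z>.054)&(z<.07)&(H[...,0]>14)&(H[...,0]<30)&(H[...,1]>120)
    print("ptr n",p.sum(),"y med",np.median(y[p]),"mid",(np.percentile(y[p],3)+np.percentile(y[p],97))/2,"range",np.percentile(y[p],[3,97]))
    n,L,S,_=cv2.connectedComponentsWithStats(b.astype(np.uint8))
    for i in range(1,n):
        if S[i,4]<40: continue
        m=L==i; xs,ys=x[m],y[m]; t=xs<np.sort(xs)[:max(5,m.sum()//100)][-1]+1e-6
        print("brass",m.sum(),"xmin",xs.min().round(4),"tip y",ys[t].mean().round(4),"mid y",((np.percentile(ys,1)+np.percentile(ys,99))/2).round(4),"range",ys.min().round(4),ys.max().round(4))
E
python3 - <<'E'
from h import *
for n in("w1","w2","w3","s3","t3"): print(n); ptr(dict(np.load(n+".npz")))
E
```

```text
w1
ptr n 530 y med 0.04339214891548439 mid 0.04940995969562509 range [0.03720015 0.06161977]
brass 885 xmin 0.6382 tip y 0.0657 mid y 0.0659 range 0.0511 0.081
brass 1479 xmin 0.6395 tip y 0.0179 mid y 0.0175 range 0.0026 0.0323
w2
ptr n 1071 y med 0.043080460579750575 mid 0.01907668698417734 range [-0.0223513   0.06050468]
brass 660 xmin 0.6376 tip y 0.0662 mid y 0.0642 range 0.0514 0.0779
brass 2332 xmin 0.6389 tip y 0.02 mid y 0.0176 range 0.0022 0.0326
w3
ptr n 1508 y med 0.064270892601792 mid 0.06287681402274281 range [0.05702757 0.06872606]
brass 2134 xmin 0.6361 tip y 0.0666 mid y 0.0659 range 0.0508 0.0816
s3
ptr n 89 y med 0.0635873715680462 mid 0.023770929879251033 range [-0.02295747  0.07049933]
brass 87 xmin 0.643 tip y 0.0212 mid y 0.0222 range 0.01 0.0348
brass 87 xmin 0.644 tip y 0.0704 mid y 0.0695 range 0.0573 0.0815
t3
ptr n 8 y med -0.023998469725502004 mid -0.0168310732651636 range [-0.02535086 -0.00831129]
brass 54 xmin 0.6551 tip y 0.0561 mid y 0.0651 range 0.053 0.0772
brass 112 xmin 0.6399 tip y 0.019 mid y 0.0156 range 0.0038 0.0275
```

Emit:
{"op": "play_rows", "data": {
  "plan": [
    [[0, -0.15, -0.06], [0, 0, 0], 1],
    [[0, 0, 0], [0, 0, -0.65], 1],
    [[0, 0, 0], [0, 0, -0.65], 1],
    [[0, 0, 0], [0, 0, 0], 1],
    [[0, 0, 0], [0, 0, 0], 1]
  ]
}}

```text
clock: 11.62
position: [0.4849, 0.0562, 0.0682]
tool_rot: [3.14, -0.004, 2.093]
force: [-5.2, 18.2, -11.7]
grip_width: 0.0385
finger_force: 50.3
```

Run:
```python
from h import *
f=grab_frame("wrist"); np.savez("w4.npz",**f); ptr(f)
g=grab_frame("side"); np.savez("s4.npz",**g)
u,v=proj(f,[.636,.048,.061]).astype(int); print(u,v)
u0=min(max(u-60,0),520); v0=min(max(v-45,0),380)
a=cv2.resize(f["pixels"][v0:v0+100,u0:u0+120],None,fx=5,fy=5,interpolation=cv2.INTER_CUBIC)
print(u0,v0); cv2.imwrite("pics/c4.png",a[...,::-1])
```

```text
ptr n 14 y med 0.09052397701769008 mid 0.08995641058952406 range [0.08092218 0.09899064]
brass 1048 xmin 0.6449 tip y 0.0751 mid y 0.0767 range 0.0713 0.0817
557 438
497 380
```

View pics/c4.png

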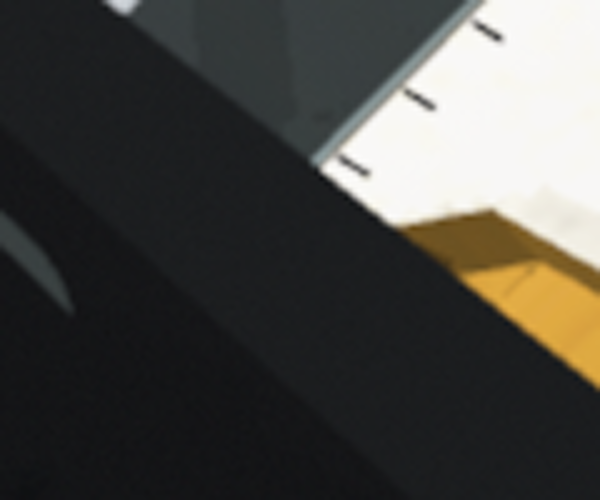

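The fingers hide the pointer, so I release, retract and look from above.

Emit:
{"op": "play_rows", "data": {
  "plan": [
    [[0, 0, 0], [0, 0, 0], -1],
    [[0, 0, 0], [0, 0, 0], -1],
    [[0, 0, 0], [0, 0, 0], -1],
    [[0, 0, 0], [0, 0, 0], -1],
    [[0, 0, -0.8], [0, 0, 0], -1],
    [[0, 0, -0.8], [0, 0, 0], -1],
    [[0, 0, -0.8], [0, 0, 0.9], -1],
    [[0, 0, -0.8], [0, 0, 0.9], -1],
    [[0, 0, -0.8], [0, 0, 0.9], -1],
    [[0, 0, -0.8], [0, 0, 0.9], -1],
    [[0, 0, -0.8], [0, 0, 0.9], -1],
    [[0, 0, -0.8], [0, 0, 0.9], -1],
    [[0, 0, -0.8], [0, 0, 0.9], -1],
    [[0, 0, -0.8], [0, 0, 0.9], -1],
    [[0, 0, -0.8], [0, 0, 0.9], -1],
    [[0, 0, 0], [0, 0, 0], -1],
    [[0, 0, 0], [0, 0, 0], -1]
  ]
}}

```text
clock: 13.85
position: [0.4855, 0.0533, 0.2876]
tool_rot: [-3.141, 0.001, 0.878]
force: [0.5, 0.8, -0.3]
grip_width: 0.0853
finger_force: 0.0
```

Run:
```python
from h import *
f=grab_frame("wrist"); np.savez("w5.npz",**f); ptr(f)
s=bot.observe(); print(s["position"],s["tool_rot"],s["clock"])
u,v=proj(f,[.636,.048,.061]).astype(int); print(u,v)
u0=min(max(u-70,0),500); v0=min(max(v-50,0),370)
a=cv2.resize(f["pixels"][v0:v0+110,u0:u0+140],None,fx=5,fy=5,interpolation=cv2.INTER_CUBIC)
print(u0,v0); cv2.imwrite("pics/c5.png",a[...,::-1])
```

```text
ptr n 594 y med 0.06435625984089431 mid 0.02433997397265609 range [-0.02201364  0.07069359]
brass 1425 xmin 0.6378 tip y 0.0669 mid y 0.0666 range 0.0514 0.0815
brass 1503 xmin 0.6392 tip y 0.0171 mid y 0.0179 range 0.0022 0.0329
[0.48541702 0.05330752 0.28743953] [-3.14088530e+00  7.28027878e-04  8.77755360e-01] 13.9
444 98
374 48
```

View pics/c5.png

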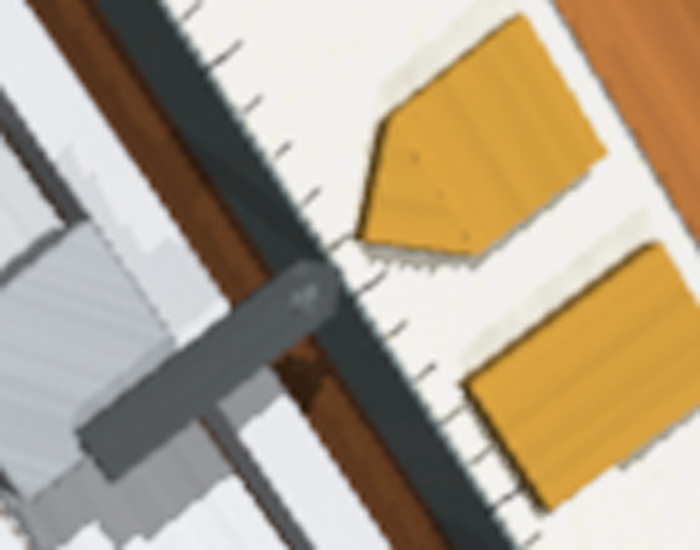

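The crop shows the arrow tip at (360,240) and the pointer tip around (338,276), still about 3 mm short in +y. I refine this numerically.

```bash
cat >> h.py <<'E'
def bar(f,lo,hi):
    C=cloud(f); x=C[...,:2]@X; y=C[...,:2]@J; z=C[...,2]
    H=cv2.cvtColor(f["pixels"],cv2.COLOR_RGB2HSV)
    p=(y>lo)&(y<hi)&(x>.56)&(x<.645)&(z>.0565)&(z<.064)&(H[...,2]<135)
    n,L,S,_=cv2.connectedComponentsWithStats(p.astype(np.uint8),connectivity=4); i=1+S[1:,4].argmax(); p=L==i
    v,u=np.nonzero(p); Q=np.array([onplane(f,a,b,.059) for a,b in zip(u,v)]); qx,qy=Q[:,:2]@X,Q[:,:2]@J
    for a in np.arange(qx.min(),qx.max(),.006):
        s=qy[(qx>=a)&(qx<a+.006)]; 
        if len(s)>5: print(round(a,4),len(s),"edges",np.percentile(s,[2,98]).round(4),"mid",np.percentile(s,[2,98]).mean().round(4))
    b=(x>.62)&(x<.69)&(y>.045)&(y<.09)&(z>.054)&(z<.07)&(H[...,0]>14)&(H[...,0]<30)&(H[...,1]>120)&(H[...,2]>170)
    v,u=np.nonzero(b); Q=np.array([onplane(f,a,c,.061) for a,c in zip(u,v)]); qx,qy=Q[:,:2]@X,Q[:,:2]@J
    for a in np.arange(qx.min(),qx.max(),.004):
        s=qy[(qx>=a)&(qx<a+.004)]
        if len(s)>5: print("  brass",round(a,4),"mid",np.percentile(s,[2,98]).mean().round(4),np.percentile(s,[2,98]).round(4))
E
python3 - <<'E'
from h import *
print("w1");bar(dict(np.load("w1.npz")),.03,.06)
print("w5");bar(dict(np.load("w5.npz")),.05,.085)
E
```

```text
w1
0.5762 69 edges [0.0374 0.0489] mid 0.0431
0.5822 75 edges [0.0375 0.0488] mid 0.0432
0.5882 77 edges [0.0375 0.0489] mid 0.0432
0.5942 76 edges [0.0377 0.049 ] mid 0.0433
0.6002 78 edges [0.0376 0.0489] mid 0.0432
0.6062 80 edges [0.0374 0.0487] mid 0.043
0.6122 81 edges [0.0375 0.0488] mid 0.0431
0.6182 83 edges [0.0374 0.0489] mid 0.0431
0.6242 72 edges [0.0376 0.0487] mid 0.0431
0.6302 8 edges [0.0419 0.0452] mid 0.0435
  brass 0.6376 mid 0.0661 [0.0633 0.069 ]
  brass 0.6416 mid 0.0664 [0.06   0.0728]
  brass 0.6456 mid 0.0663 [0.0563 0.0764]
  brass 0.6496 mid 0.0662 [0.0525 0.0798]
  brass 0.6536 mid 0.0661 [0.052  0.0803]
  brass 0.6576 mid 0.0663 [0.052  0.0806]
  brass 0.6616 mid 0.065 [0.0519 0.078 ]
  brass 0.6656 mid 0.0598 [0.0515 0.0682]
  brass 0.6696 mid 0.0549 [0.0512 0.0587]
w5
0.5765 87 edges [0.0588 0.0709] mid 0.0649
0.5825 87 edges [0.0589 0.0708] mid 0.0649
0.5885 85 edges [0.0589 0.0707] mid 0.0648
0.5945 89 edges [0.0587 0.0709] mid 0.0648
0.6005 87 edges [0.0588 0.0704] mid 0.0646
0.6065 88 edges [0.0588 0.0705] mid 0.0647
0.6125 86 edges [0.0589 0.0707] mid 0.0648
0.6185 94 edges [0.0587 0.0708] mid 0.0648
0.6245 74 edges [0.0591 0.0703] mid 0.0647
  brass 0.6385 mid 0.066 [0.0625 0.0695]
  brass 0.6425 mid 0.066 [0.0587 0.0733]
  brass 0.6465 mid 0.0659 [0.0545 0.0773]
  brass 0.6505 mid 0.0664 [0.0524 0.0803]
  brass 0.6545 mid 0.0665 [0.0522 0.0809]
  brass 0.6585 mid 0.0664 [0.0521 0.0807]
  brass 0.6625 mid 0.0663 [0.0521 0.0806]
  brass 0.6665 mid 0.0665 [0.0524 0.0806]
  brass 0.6705 mid 0.0664 [0.0522 0.0805]
  brass 0.6745 mid 0.0665 [0.0522 0.0808]
  brass 0.6785 mid 0.0667 [0.0529 0.0806]
```

Run:
```python
from h import *
f=dict(np.load("w5.npz"))
for u,v,z in((446,96,.061),(440.4,103.8,.059),(443,102.5,.059),(393.2,139.2,.059),(390,134.4,.059),(396.4,144,.059)):
    q=onplane(f,u-.4,v-.4,z); print((u,v),q[:2]@X,q[:2]@J)
H=cv2.cvtColor(f["pixels"],cv2.COLOR_RGB2HSV)
print(proj(f,list(X*.6365+J*.066)+[.061]),proj(f,list(X*.632+J*.0648)+[.059]))
C=cloud(f)
m=(f["pixels"].max(-1)<70)&(C[...,2]>.096)&(C[...,2]<.103)&(np.hypot(C[...,0]-.49,C[...,1]-.054)<.03)
print(C[m].min(0),C[m].max(0))
```

```text
(446, 96) 0.63676060167583 0.066727815799348
(440.4, 103.8) 0.6295441596752265 0.06382577668067298
(443, 102.5) 0.6320616619913588 0.06329790758049642
(393.2, 139.2) 0.5767707931652742 0.0646474989381944
(390, 134.4) 0.5769081872357518 0.07019202678170419
(396.4, 144) 0.5766323722571748 0.05906153313622337
[445.78407714  96.4470617 ] [441.67201299 100.79794891]
[0.4693082  0.03541743 0.09601289] [0.50802175 0.07435549 0.10124177]
```

Emit:
{"op": "play_rows", "data": {
  "plan": [
    [[0.08, 0.06, 0.98], [0, 0, 0], -1],
    [[0, 0, 0.98], [0, 0, 0], -1],
    [[0, 0, 0.98], [0, 0, 0], -1],
    [[0, 0, 0.98], [0, 0, 0], -1],
    [[0, 0, 0.98], [0, 0, 0], -1],
    [[0, 0, 0.98], [0, 0, 0], -1],
    [[0, 0, 0.98], [0, 0, 0], -1],
    [[0, 0, 0.98], [0, 0, 0], -1],
    [[0, 0, 0.96], [0, 0, 0], -1],
    [[0, 0, 0], [0, 0, 0], -1],
    [[0, 0, 0], [0, 0, 0], 0],
    [[0, 0, 0], [0, 0, 0], 0.2],
    [[0, 0, 0], [0, 0, 0], 1],
    [[0, 0, 0], [0, 0, 0], 1],
    [[0, 0, 0], [0, 0, 0], 1],
    [[0, 0, 0], [0, 0, 0], 1]
  ]
}}

```text
clock: 15.9
position: [0.4875, 0.055, 0.069]
tool_rot: [-3.141, -0.0, 0.877]
force: [-10.8, 6.1, 16.8]
grip_width: 0.039
finger_force: 38.4
```

Emit:
{"op": "play_rows", "data": {
  "plan": [
    [[0, 0, 0], [0, 0, -0.45], 1],
    [[0, 0, 0], [0, 0, -0.42], 1],
    [[0, 0, 0], [0, 0, 0], 1],
    [[0, 0, 0], [0, 0, 0], 1],
    [[0, 0, 0], [0, 0, 0], 0.2],
    [[0, 0, 0], [0, 0, 0], -1],
    [[0, 0, 0], [0, 0, 0], -1],
    [[0, 0, 0], [0, 0, 0], -1],
    [[0, 0, -0.98], [0, 0, 0], -1],
    [[0, 0, -0.98], [0, 0, 0], -1],
    [[0, 0, -0.98], [0, 0, 0], -1],
    [[0, 0, -0.98], [0, 0, 0], -1],
    [[0, 0, -0.98], [0, 0, 0], -1],
    [[0, 0, -0.98], [0, 0, 0], -1],
    [[0, 0, -0.98], [0, 0, 0], -1],
    [[0, 0, -0.98], [0, 0, 0], -1],
    [[0, 0, -0.98], [0, 0, 0], -1],
    [[0, 0, 0], [0, 0, 0], -1],
    [[0, 0, 0], [0, 0, 0], -1]
  ]
}}

```text
clock: 18.27
position: [0.488, 0.0538, 0.2881]
tool_rot: [-3.141, 0.0, 1.006]
force: [0.3, -0.8, 0.4]
grip_width: 0.0852
finger_force: 0.0
```

Run:
```python
from h import *
f=grab_frame("wrist"); np.savez("w6.npz",**f); bar(f,.05,.085)
s=bot.observe(); print(s["position"],s["tool_rot"],s["clock"],s["qpos"])
# tube pose
C=cloud(f); H=cv2.cvtColor(f["pixels"],cv2.COLOR_RGB2HSV); x=C[...,:2]@X; y=C[...,:2]@J; z=C[...,2]
for n in("w6","w1"):
    f=dict(np.load(n+".npz")); C=cloud(f); H=cv2.cvtColor(f["pixels"],cv2.COLOR_RGB2HSV); x=C[...,:2]@X; y=C[...,:2]@J; z=C[...,2]
    o=(H[...,1]>110)&(abs(z-.053)<.004)&(x>.55)&(x<.61)&(y<0)&(y>-.25)
    if o.sum(): print(n,o.sum(),"tube X",np.percentile(x[o],[2,98]),"J",np.percentile(y[o],[1,99]),"z",np.median(z[o]))
```

```text
0.5759 76 edges [0.0606 0.0725] mid 0.0665
0.5819 85 edges [0.0604 0.0725] mid 0.0664
0.5879 83 edges [0.0608 0.0725] mid 0.0666
0.5939 86 edges [0.0605 0.0722] mid 0.0664
0.5999 78 edges [0.0605 0.072 ] mid 0.0663
0.6059 85 edges [0.0605 0.072 ] mid 0.0662
0.6119 87 edges [0.0605 0.0723] mid 0.0664
0.6179 86 edges [0.0606 0.0724] mid 0.0665
0.6239 75 edges [0.0605 0.0721] mid 0.0663
0.6299 7 edges [0.0643 0.0679] mid 0.0661
  brass 0.6381 mid 0.0661 [0.0627 0.0694]
  brass 0.6421 mid 0.0664 [0.0593 0.0734]
  brass 0.6461 mid 0.066 [0.0555 0.0765]
  brass 0.6501 mid 0.0662 [0.0524 0.0801]
  brass 0.6541 mid 0.0663 [0.0521 0.0806]
  brass 0.6581 mid 0.0666 [0.0523 0.0809]
  brass 0.6621 mid 0.0664 [0.0523 0.0806]
  brass 0.6661 mid 0.0665 [0.0522 0.0807]
  brass 0.6701 mid 0.0663 [0.0522 0.0804]
  brass 0.6741 mid 0.0666 [0.0523 0.0809]
  brass 0.6781 mid 0.0663 [0.0523 0.0802]
[0.48790187 0.05383103 0.28797756] [-3.14088451e+00  5.93446408e-04  1.00620874e+00] 18.325 [ 0.37407721  0.3082036  -0.75203323  1.8344292   0.23552332  1.09120496
 -1.0289834 ]
w6 3227 tube X [0.56306414 0.60052142] J [-0.19945903 -0.08142578] z 0.05284263344792685
w1 4171 tube X [0.56335189 0.60148854] J [-0.19952496 -0.08219414] z 0.05294801218134004
```

Pointer at y 0.0664 and arrow tip at 0.0663: aligned. Now the tube: I go behind its -y end with the fingers shut.

Emit:
{"op": "play_rows", "data": {
  "plan": [
    [[-0.87, 0.966, 0], [0, 0, 0], 1],
    [[-0.87, 0.966, 0], [0, 0, 0], 1],
    [[-0.87, 0.966, 0], [0, 0, 0], 1],
    [[-0.87, 0.966, 0], [0, 0, 0], 1],
    [[-0.87, 0.966, 0], [0, 0, 0], 1],
    [[-0.87, 0.966, 0], [0, 0, 0], 1],
    [[-0.87, 0.966, 0], [0, 0, 0], 1],
    [[-0.87, 0.966, 0], [0, 0, 0], 1],
    [[-0.87, 0.966, 0], [0, 0, 0], 1],
    [[-0.87, 0.966, 0], [0, 0, 0], 1],
    [[0, 0, 0], [0, 0, -0.9], 1],
    [[0, 0, 0], [0, 0, -0.9], 1],
    [[0, 0, 0], [0, 0, -0.9], 1],
    [[0, 0, 0], [0, 0, -0.89], 1],
    [[0, 0, 0], [0, 0, 0], 1]
  ]
}}

```text
clock: 20.2
position: [0.5756, -0.2589, 0.2876]
tool_rot: [-3.14, -0.001, 1.544]
force: [-0.5, 0.3, -0.0]
grip_width: 0.0
finger_force: 0.0
```

Emit:
{"op": "play_rows", "data": {
  "plan": [
    [[0, 0, 0.924], [0, 0, 0], 1],
    [[0, 0, 0.924], [0, 0, 0], 1],
    [[0, 0, 0.924], [0, 0, 0], 1],
    [[0, 0, 0.924], [0, 0, 0], 1],
    [[0, 0, 0.924], [0, 0, 0], 1],
    [[0, 0, 0.924], [0, 0, 0], 1],
    [[0, 0, 0.924], [0, 0, 0], 1],
    [[0, 0, 0.924], [0, 0, 0], 1],
    [[0, 0, 0.924], [0, 0, 0], 1],
    [[0, 0, 0.924], [0, 0, 0], 1],
    [[0, 0, 0.924], [0, 0, 0], 1],
    [[0, 0, 0], [0, 0, 0], 1],
    [[0, 0, 0], [0, 0, 0], 1]
  ]
}}

```text
clock: 21.82
position: [0.5763, -0.2589, 0.035]
tool_rot: [3.141, 0.0, 1.544]
force: [-0.1, -0.1, 0.2]
grip_width: -0.0002
finger_force: 0.0
```

Run:
```python
from h import *
s=bot.observe(); p=s["position"]; print(p,s["tool_rot"],s["clock"],"X",p[:2]@X,"J",p[:2]@J)
g=grab_frame("side"); C=cloud(g); T=C-p; x=T[...,:2]@X; y=T[...,:2]@J
m=(abs(x)<.06)&(abs(y)<.06)&(C[...,2]>.02)&(C[...,2]<.15)&(g["pixels"].max(-1)<110)
for a in np.arange(.02,.13,.01):
    k=m&(C[...,2]>=a)&(C[...,2]<a+.01)
    if k.sum()>3: print(a.round(2),k.sum(),"dX",x[k].min().round(3),x[k].max().round(3),"dJ",y[k].min().round(3),y[k].max().round(3))
```

```text
[ 0.57625791 -0.25891637  0.03504471] [3.14101707e+00 3.17846905e-05 1.54444696e+00] 21.825 X 0.5829160690421139 J -0.24355641973415557
0.04 6 dX -0.004 0.012 dJ 0.003 0.01
0.05 33 dX -0.012 0.015 dJ -0.005 0.016
0.06 35 dX -0.012 0.014 dJ -0.005 0.017
0.07 29 dX -0.01 0.014 dJ 0.005 0.016
0.08 44 dX -0.029 0.029 dJ -0.006 0.017
0.09 99 dX -0.032 0.036 dJ -0.016 0.018
0.1 93 dX -0.045 0.046 dJ -0.011 0.018
0.11 100 dX -0.051 0.056 dJ -0.009 0.022
0.12 120 dX -0.056 0.058 dJ 0.0 0.024
```

Emit:
{"op": "play_rows", "data": {
  "plan": [
    [[0.2, 0, 0.08], [0, 0, 0], 1],
    [[0.4, 0, 0], [0, 0, 0], 1],
    [[0.4, 0, 0], [0, 0, 0], 1],
    [[0.4, 0, 0], [0, 0, 0], 1],
    [[0.4, 0, 0], [0, 0, 0], 1],
    [[0.4, 0, 0], [0, 0, 0], 1],
    [[0.4, 0, 0], [0, 0, 0], 1],
    [[0.4, 0, 0], [0, 0, 0], 1],
    [[0.4, 0, 0], [0, 0, 0], 1],
    [[0.4, 0, 0], [0, 0, 0], 1],
    [[0.4, 0, 0], [0, 0, 0], 1],
    [[0.4, 0, 0], [0, 0, 0], 1],
    [[0.4, 0, 0], [0, 0, 0], 1],
    [[0.4, 0, 0], [0, 0, 0], 1],
    [[0.4, 0, 0], [0, 0, 0], 1],
    [[0.4, 0, 0], [0, 0, 0], 1],
    [[0.3, 0, 0], [0, 0, 0], 1],
    [[0.15, 0, 0], [0, 0, 0], 1],
    [[0, 0, 0], [0, 0, 0], 1]
  ]
}}

```text
clock: 24.25
position: [0.5802, -0.0922, 0.0325]
tool_rot: [-3.141, -0.001, 1.545]
force: [-1.0, -0.0, -0.0]
grip_width: -0.0
finger_force: 0.0
```

```bash
cat >> h.py <<'E'
def tube(f):
    C=cloud(f); H=cv2.cvtColor(f["pixels"],cv2.COLOR_RGB2HSV); x=C[...,:2]@X; y=C[...,:2]@J; z=C[...,2]
    o=(H[...,1]>110)&((H[...,0]<14))&(abs(z-.053)<.004)&(x>.55)&(x<.615)&(y<.1)&(y>-.25)
    if o.sum(): print(o.sum(),"tube X",np.percentile(x[o],[2,98]).round(4),"J",np.percentile(y[o],[1,99]).round(4), "max",y[o].max().round(4),"z",np.median(z[o]).round(4))
E
python3 - <<'E'
from h import *
s=bot.observe(); p=s["position"]; print(p,s["force"],s["clock"],"X",p[:2]@X,"J",p[:2]@J)
f=grab_frame("wrist"); np.savez("w7.npz",**f); tube(f)
try: bar(f,.05,.085)
except Exception as e: print(e)
E
```

```text
[ 0.58015719 -0.09218989  0.0324719 ] [-0.98804797 -0.01294082 -0.02120611] 24.25 X 0.5823962451195244 J -0.07678515750106778
36108 tube X [0.5626 0.6008] J [-0.0632  0.034 ] max 0.035 z 0.0532
attempt to get argmax of an empty sequence
```

Emit:
{"op": "play_rows", "data": {
  "plan": [
    [[0.08, 0, 0], [0, 0, 0], 1],
    [[0.08, 0, 0], [0, 0, 0], 1],
    [[0.08, 0, 0], [0, 0, 0], 1],
    [[0.06, 0, 0], [0, 0, 0], 1],
    [[0, 0, 0], [0, 0, 0], 1]
  ]
}}

```text
clock: 24.92
position: [0.5804, -0.0849, 0.0326]
tool_rot: [3.142, -0.0, 1.545]
force: [0.4, -0.7, -0.0]
grip_width: 0.0001
finger_force: 0.1
```

Emit:
{"op": "play_rows", "data": {
  "plan": [
    [[0.03, 0, 0], [0, 0, 0], 1],
    [[0.03, 0, 0], [0, 0, 0], 1],
    [[0, 0, 0], [0, 0, 0], 1]
  ]
}}

```text
clock: 25.3
position: [0.5804, -0.0837, 0.0326]
tool_rot: [3.142, -0.0, 1.545]
force: [-0.1, -2.0, 0.5]
grip_width: -0.0001
finger_force: 1.0
```

Emit:
{"op": "play_rows", "data": {
  "plan": [
    [[0.025, 0, 0], [0, 0, 0], 1],
    [[0, 0, 0], [0, 0, 0], 1],
    [[0, 0, 0], [0, 0, 0], 1]
  ]
}}

```text
clock: 25.68
position: [0.5804, -0.0831, 0.0325]
tool_rot: [3.142, -0.0, 1.545]
force: [0.4, -2.1, -0.5]
grip_width: -0.0001
finger_force: 1.1
```

Run:
```python
from h import *
s=bot.observe(); print(s["force"],s["position"][:2]@J); f=grab_frame("wrist"); tube(f)
g=grab_frame("side"); np.savez("s8.npz",**g)
C=cloud(g); H=cv2.cvtColor(g["pixels"],cv2.COLOR_RGB2HSV); x=C[...,:2]@X; y=C[...,:2]@J; z=C[...,2]
o=(H[...,1]>110)&(H[...,0]<14)&(z>.045)&(z<.06)&(x>.56)&(x<.605)&(y>-.1)&(y<.1); print(np.percentile(y[o],[1,50,99]),y[o].max())
st=(H[...,1]<60)&(z>.05)&(z<.06)&(x>.565)&(x<.6)&(y>0.03)&(y<.13); print(np.percentile(y[st],[1,50,99]))
```

```text
[ 0.4052139  -2.07377132 -0.541087  ] -0.06772635382645076
36209 tube X [0.5627 0.6009] J [-0.0545  0.0431] max 0.0441 z 0.0532
[-0.0531312   0.0033188   0.05569319] 0.06035562411052911
[0.06421841 0.08707599 0.10515076]
```

Emit:
{"op": "play_rows", "data": {
  "plan": [
    [[0.03, 0, 0], [0, 0, 0], 1],
    [[0, 0, 0], [0, 0, 0], 1],
    [[0, 0, 0], [0, 0, 0], 1]
  ]
}}

```text
clock: 26.15
position: [0.5805, -0.0823, 0.0326]
tool_rot: [3.142, -0.0, 1.545]
force: [0.3, -2.0, -0.5]
grip_width: -0.0003
finger_force: 1.0
```

Emit:
{"op": "play_rows", "data": {
  "plan": [
    [[0.02, 0, 0], [0, 0, 0], 1],
    [[0, 0, 0], [0, 0, 0], 1],
    [[0, 0, 0], [0, 0, 0], 1]
  ]
}}

```text
clock: 26.52
position: [0.5805, -0.0819, 0.0326]
tool_rot: [3.142, -0.0, 1.545]
force: [-0.6, -2.0, -0.4]
grip_width: -0.0001
finger_force: 1.2
```

Emit:
{"op": "play_rows", "data": {
  "plan": [
    [[0.02, 0, 0], [0, 0, 0], 1],
    [[0, 0, 0], [0, 0, 0], 1],
    [[0, 0, 0], [0, 0, 0], 1]
  ]
}}

```text
clock: 26.9
position: [0.5805, -0.0814, 0.0325]
tool_rot: [-3.142, -0.0, 1.545]
force: [0.3, -1.3, 0.9]
grip_width: 0.0002
finger_force: 1.2
```

Emit:
{"op": "play_rows", "data": {
  "plan": [
    [[0.02, 0, 0], [0, 0, 0], 1],
    [[0, 0, 0], [0, 0, 0], 1],
    [[0, 0, 0], [0, 0, 0], 1]
  ]
}}

```text
clock: 27.28
position: [0.5805, -0.081, 0.0325]
tool_rot: [-3.142, 0.0, 1.545]
force: [-0.9, -3.6, 1.2]
grip_width: -0.0002
finger_force: 2.1
```

Emit:
{"op": "play_rows", "data": {
  "plan": [
    [[0.02, 0, 0], [0, 0, 0], 1],
    [[0, 0, 0], [0, 0, 0], 1],
    [[0, 0, 0], [0, 0, 0], 1]
  ]
}}

```text
clock: 27.65
position: [0.5805, -0.081, 0.0326]
tool_rot: [-3.142, 0.001, 1.544]
force: [-0.6, -6.6, 1.7]
grip_width: -0.0001
finger_force: 3.3
```

Firm contact (the force rises and the tool no longer advances). I back off, lift and verify.

Emit:
{"op": "play_rows", "data": {
  "plan": [
    [[-0.3, 0, 0], [0, 0, 0], 1],
    [[-0.8, 0, 0], [0, 0, 0], 1],
    [[-0.8, 0, 0], [0, 0, 0], 1],
    [[0, 0, -0.95], [0, 0, 0], 1],
    [[0, 0, -0.95], [0, 0, 0], 1],
    [[0, 0, -0.95], [0, 0, 0], 1],
    [[0, 0, -0.95], [0, 0, 0], 1],
    [[0, 0, -0.95], [0, 0, 0], 1],
    [[0, 0, -0.95], [0, 0, 0], 1],
    [[0, 0, -0.95], [0, 0, 0], 1],
    [[0, 0, -0.95], [0, 0, 0], 1],
    [[0, 0, -0.95], [0, 0, 0], 1],
    [[0, 0, -0.95], [0, 0, 0], 1],
    [[0, 0, 0], [0, 0, 0], 1],
    [[0, 0, 0], [0, 0, 0], 1]
  ]
}}

```text
clock: 29.52
position: [0.5789, -0.1288, 0.2695]
tool_rot: [-3.141, -0.0, 1.544]
force: [0.2, -0.1, -0.6]
grip_width: -0.0002
finger_force: 0.0
```

Run:
```python
from h import *
f=grab_frame("wrist"); np.savez("w9.npz",**f); save(f,"w9.png"); tube(f); bar(f,.05,.085); print(bot.observe()["clock"])
```

```text
6088 tube X [0.5632 0.6014] J [-0.0518  0.0549] max 0.056 z 0.0532Traceback (most recent call last):
  File "<stdin>", line 2, in <module>
  File "h.py", line 33, in bar
    n,L,S,_=cv2.connectedComponentsWithStats(p.astype(np.uint8),connectivity=4); i=1+S[1:,4].argmax(); p=L==i
                                                                                     ~~~~~~~~~~~~~~^^
ValueError: attempt to get argmax of an empty sequence
```

View pics/w9.png

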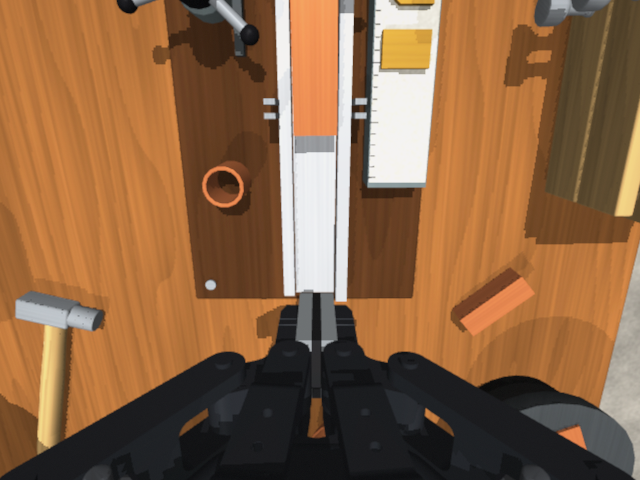

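The tube is straight in the trough, but the pointer is just above the picture's top edge. I move forward for a final check.

Emit:
{"op": "play_rows", "data": {
  "plan": [
    [[0.9, 0, 0], [0, 0, 0], 1],
    [[0.9, 0, 0], [0, 0, 0], 1],
    [[0.9, 0, 0], [0, 0, 0], 1],
    [[0.9, 0, 0], [0, 0, 0], 1],
    [[0.9, 0, 0], [0, 0, 0], 1],
    [[0, 0, 0], [0, 0, 0], 1],
    [[0, 0, 0], [0, 0, 0], 1]
  ]
}}

```text
clock: 30.45
position: [0.5821, -0.0162, 0.2695]
tool_rot: [-3.141, 0.0, 1.544]
force: [0.1, -0.3, -1.2]
grip_width: -0.0
finger_force: 0.0
```

Run:
```python
from h import *
f=grab_frame("wrist"); tube(f); bar(f,.05,.085); print(bot.observe()["clock"])
C=cloud(f);H=cv2.cvtColor(f["pixels"],cv2.COLOR_RGB2HSV); x=C[...,:2]@X; y=C[...,:2]@J;z=C[...,2]
o=(H[...,1]>110)&(H[...,0]<14)&(x>.56)&(x<.605)&(y>.04)&(y<.09)&(z<.06)
print("copper max J",np.percentile(y[o],99.5))
```

```text
4837 tube X [0.5631 0.6014] J [-0.0518  0.0626] max 0.066 z 0.0531
0.5772 96 edges [0.0611 0.0723] mid 0.0667
0.5832 97 edges [0.0611 0.0723] mid 0.0667
0.5892 79 edges [0.061  0.0719] mid 0.0665
0.5952 93 edges [0.061  0.0716] mid 0.0663
0.6012 93 edges [0.061  0.0716] mid 0.0663
0.6072 78 edges [0.061  0.0715] mid 0.0662
0.6132 96 edges [0.061  0.0723] mid 0.0667
0.6192 95 edges [0.061  0.0723] mid 0.0667
0.6252 67 edges [0.061 0.072] mid 0.0665
  brass 0.6383 mid 0.0659 [0.0625 0.0693]
  brass 0.6423 mid 0.066 [0.0588 0.0732]
  brass 0.6463 mid 0.0662 [0.0552 0.0772]
  brass 0.6503 mid 0.0666 [0.0532 0.08  ]
  brass 0.6543 mid 0.0666 [0.0523 0.0808]
  brass 0.6583 mid 0.0666 [0.0523 0.0808]
  brass 0.6623 mid 0.0666 [0.0523 0.0808]
  brass 0.6663 mid 0.0666 [0.0523 0.0808]
  brass 0.6703 mid 0.0666 [0.0523 0.0808]
  brass 0.6743 mid 0.0665 [0.0523 0.0808]
  brass 0.6783 mid 0.067 [0.0533 0.0807]
30.5
copper max J 0.06522816194729213
```

Pointer still on the mark and the tube against the stop; I hand the job in.

```bash
python3 -c "
from workcell import bot
print(bot.job_done())"
```

```text
the job is handed in; nothing more can be done
None
```

The job is handed in at about 30 s on the robot's clock: the last wrist-camera measurement put the pointer within about 0.5 mm of the arrow rider's tip and the tube's end against the stop's face. The hand-in returned no verdict.

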